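Complete the fitting set and put the sample tray away

ROBOT

A 7-joint arm with a two-finger parallel gripper is mounted at the origin on the work surface. World frame = base frame: x ahead of the robot, y to its left, z up, the work surface at z = 0. Lengths are in m, angles in rad, forces in N, time in s.
With the tool pointing down it reaches from about 0.425 to 0.925 m from the base axis. Payload 6.8 kg.
Tool frame: the origin (TCP) lies on the centre line of the jaws, within the pads' length; the fingertips stand 17 mm ahead of it and the grasp point (between the pads) lies 2 mm behind it; z points along the fingers, x is the direction in which the jaws open and shut, and the axes are right-handed (so a half turn about z gives the same grasp; the last joint's range is limited). The gripper opens to 85 mm and grips with 20 to 120 N. Pads are 22 mm wide; open, the fingers measure 114 mm over their backs; the gripper's body (76 mm by 85 mm) begins 54 mm behind the grasp point. The pads swing forward as they close: fully open they stand 13 mm farther back than shut.
Start: joints at [-1.45, 0.477, 0.022, 1.555, -0.011, 1.109, -0.083], TCP at [0.153, 0.657, 0.217] pointing down, gripper open.
Joint ranges: [-2.96, 2.96], [-0.34, 2.1], [-1.41, 1.46], [0.24, 2.44], [-1.37, 4.51], [0.17, 1.92], [-2.96, 2.96]. Speed limits (rad/s): [2.39, 2.39, 3.14, 3.14, 3.14, 3.14, 3.14].

INTERFACE

Orientations are given as a rotation vector (axis times angle).
In Python, from bench import r gives the robot as it stands.
- The arm moves only by the tool arm_command, never from a script. Its argument "increments" is a list of rows, each a list of 3 entries, a list of its own where there are three numbers: the shift along the world's x, y, z in m, then the turn, a rotation vector about the world's x, y, z in rad, then the opening in per cent of the stroke, from 0 (shut) to 100 (fully open). A call has 1 to 10 rows; each row is the pose to reach, as a shift and turn from the pose commanded when the call began; what a row does not reach only later rows make up. A row lasts 1/10 s, in which the tool goes at most 50 mm and 8.59 degrees, less where a joint would pass 70% of its speed; a pose out of reach is approached as far as the arm can. A call with a gripper value outside its range is refused whole. The fingers move at their own pace and stop on an object; "newtons" is the grip in N (left out, the last holds). Time passes only in rows, so rows that repeat a pose let the fingers close. It gives the time, the measured TCP pose, the force and the opening at its end, in the units of the state.
- r.get_obs(): the state, without advancing time (a new reading comes with each control period).
- r.grab_frame(name): name is "scene" or "top"; returns the picture (400x640x3 uint8, blue, green, red); there is no depth.
- r.camera_model(name): a dict with "camera_matrix" (3x3 intrinsics, pixels), "D" ([k1, k2, p1, p2, k3] as OpenCV has them; the pictures are not rectified), "camera_from_world" (4x4, takes a point from world to camera coordinates). Camera axes: x right, y down, z forward; pixel columns grow to the right and rows downward; lengths in m; the calibration is good to about 2 mm. A picture is of the moment at which its call begins. camera_model takes no time and is no camera call.
- r.hand_in(): hands the job in, once; it reports no verdict.
The state is a dict: "clock": time; "joints": joint angles; "qvel": joint speeds; "tau": joint torques, N m; "tcp_pos": TCP position; "orientation": TCP orientation; "contact_force": force on the tool from outside, world axes, zero at the start; "moment": the same for the moment, N m; "grip_width": finger opening in m.
Only numpy, scipy, OpenCV 4.12 (cv2) and the standard library are available. Lean on these libraries where they do the work, as an engineer would, in place of code of your own. Each camera call takes 0.05 s, during which the arm holds its last target. There are 200 camera calls.

TASK

The sample tray should hold one handwheel valve and one strainer, but only one of the two is in it: see which kind is missing, take one of that kind from the black mat and stand it in the tray's empty compartment, leaving the other two fittings standing where they are on the mat. Then slide the tray, with both fittings upright in it, fully home into the bay of the white cabinet, and after that slide the catch on the cabinet all the way across so that its bar keeps the tray in. Do not knock any fitting over or disturb the mug, wrench and notepad.

Things in the scene. Friction and masses are not known exactly. Their poses are not given: they have to be found in the camera images.
- valve1_center (a point): First angle valve, all brass, 88 mm tall, standing: foot flange 60 mm across, round body 46 mm across, one side port reaching 34 mm along its +x (34 mm up), and on top a spoked handwheel 60 mm across, 78 to 88 mm up. 0.2 to 0.4 kg. Point: on its vertical axis, 44 mm above its underside; the wheel's mid-height is 39 mm higher and can be gripped round its rim. z is up.
- valve2_center (a point): Second angle valve, identical to the first; point and axes alike.
- strainer1_center (a point): First foot-valve strainer, all brass, 88 mm tall, standing: foot disc 52 mm across, ribbed basket 48 mm across, and a plain round open head 56 mm across from 50 to 88 mm up, no handwheel. 0.2 to 0.4 kg. Point: on its vertical axis, 44 mm above its underside; the head's mid-height is 25 mm higher and can be gripped round. z is up.
- strainer2_center (a point): Second strainer, identical to the first; point and axes alike.
- tray_center (a point): Bare steel open tray, 210 mm long (x), 106 mm wide (y), walls 30 mm high and 5 mm thick, floor 5 mm thick, a cross wall in the middle making two compartments about 97 by 96 mm. 0.35 kg, slides on the table. Point: centre of the tray, 15 mm above its underside. +x is the direction in which it goes into the bay; the handle is at its -x end. z is up.
- tray_handle (a point): Black fin handle of the tray: upright bar 16 mm wide (tray y), from 20 to 60 mm above the table, reaching 90 mm out from the end wall along the tray's -x. Point: mid-width, mid-height (40 mm above the table), 60 mm out from the end wall, 165 mm from the tray's centre. Stays outside the bay when the tray is home.
- tray_inner (a point): Centre of the floor's top face (5 mm above the table) of the tray's inner compartment, which enters the bay first; 51 mm from the tray's centre along +x. At the start one of the four fittings, of either kind, stands in it.
- tray_outer (a point): Centre of the floor (top face, 5 mm above the table) of the tray's outer compartment, next to the handle; 51 mm from the tray's centre along its -x. Empty at the start.
- mat: Black rubber mat, 340 (x) by 200 (y) by 5 mm, fixed to the table. Three of the four fittings stand on it, in any order. Origin: centre of its underside.
- cabinet: White cabinet, fixed, 179 mm wide (y), 226 deep (x), top 117 mm above the table. Origin: on the table, middle of the bay's mouth; +x into the bay, z up. Bay: table as floor, 115 mm wide (walls flare to about 135 in the first 25 mm), 105 high, back wall 214 mm in. Home: tray end against the back wall, tray centre 109 mm inside the mouth, handle-end wall 4 mm inside.
- catch (a joint): Sliding catch of the cabinet, in m: 0 = open, slides to the cabinet's +y, stops at 0.045 with its bar in front of the tray. Starts at 0 to 0.010, needs about 1.5 N, stays where left. The steel bar (10 by 22 mm) hangs 5 to 15 mm in front of the mouth plane, 24 to 139 mm above the table, centred 80 mm to the -y side of the mouth's middle at 0.
- catch_knob (a point): Black round knob of the catch, on top of the cabinet: upright post 20 mm across, from 139 to 181 mm above the table, 28 mm behind the mouth plane. Point: on its axis, at 160 mm. Moves with the catch; axes as the cabinet's.
- mug: White mug, 80 mm across, 95 mm tall, bystander. Origin: centre of its underside.
- wrench: Steel wrench, 170 mm long, lying flat, bystander. Origin: centre of its underside.
- notepad: Paper notepad, 150 by 100 by 18 mm, bystander. Origin: centre of its underside.
Mind the look-alikes: they are no part of the job. What is shaped like the part that bears strainer2_center but purple is not meant.

How it is judged:
On the way, in this order (a step that is already met when the one before it is completed fails the run):
1. one valve and one strainer stand in the tray, the other two on the mat, while the tray is still outside the bay (((((horizontal distance between valve1_center and tray_inner below 0.04 m or horizontal distance between valve1_center and tray_outer below 0.04 m) and z of valve1_center in the frame of tray_center below 0.042 m and angle between valve1_center's own z axis and vertical below 0.15 rad) and ((horizontal distance between strainer1_center and tray_inner below 0.04 m or horizontal distance between strainer1_center and tray_outer below 0.04 m) and z of strainer1_center in the frame of tray_center below 0.042 m and angle between strainer1_center's own z axis and vertical below 0.15 rad) and (distance of valve2_center from where it was at the start of the episode below 0.04 m and angle between valve2_center's own z axis and vertical below 0.15 rad) and (distance of strainer2_center from where it was at the start of the episode below 0.04 m and angle between strainer2_center's own z axis and vertical below 0.15 rad)) or (((horizontal distance between valve1_center and tray_inner below 0.04 m or horizontal distance between valve1_center and tray_outer below 0.04 m) and z of valve1_center in the frame of tray_center below 0.042 m and angle between valve1_center's own z axis and vertical below 0.15 rad) and ((horizontal distance between strainer2_center and tray_inner below 0.04 m or horizontal distance between strainer2_center and tray_outer below 0.04 m) and z of strainer2_center in the frame of tray_center below 0.042 m and angle between strainer2_center's own z axis and vertical below 0.15 rad) and (distance of valve2_center from where it was at the start of the episode below 0.04 m and angle between valve2_center's own z axis and vertical below 0.15 rad) and (distance of strainer1_center from where it was at the start of the episode below 0.04 m and angle between strainer1_center's own z axis and vertical below 0.15 rad)) or (((horizontal distance between valve2_center and tray_inner below 0.04 m or horizontal distance between valve2_center and tray_outer below 0.04 m) and z of valve2_center in the frame of tray_center below 0.042 m and angle between valve2_center's own z axis and vertical below 0.15 rad) and ((horizontal distance between strainer1_center and tray_inner below 0.04 m or horizontal distance between strainer1_center and tray_outer below 0.04 m) and z of strainer1_center in the frame of tray_center below 0.042 m and angle between strainer1_center's own z axis and vertical below 0.15 rad) and (distance of valve1_center from where it was at the start of the episode below 0.04 m and angle between valve1_center's own z axis and vertical below 0.15 rad) and (distance of strainer2_center from where it was at the start of the episode below 0.04 m and angle between strainer2_center's own z axis and vertical below 0.15 rad)) or (((horizontal distance between valve2_center and tray_inner below 0.04 m or horizontal distance between valve2_center and tray_outer below 0.04 m) and z of valve2_center in the frame of tray_center below 0.042 m and angle between valve2_center's own z axis and vertical below 0.15 rad) and ((horizontal distance between strainer2_center and tray_inner below 0.04 m or horizontal distance between strainer2_center and tray_outer below 0.04 m) and z of strainer2_center in the frame of tray_center below 0.042 m and angle between strainer2_center's own z axis and vertical below 0.15 rad) and (distance of valve1_center from where it was at the start of the episode below 0.04 m and angle between valve1_center's own z axis and vertical below 0.15 rad) and (distance of strainer1_center from where it was at the start of the episode below 0.04 m and angle between strainer1_center's own z axis and vertical below 0.15 rad))) and x of tray_center in the frame of cabinet below -0.05 m), for 0.2 s.
2. the tray is fully home in the bay, the catch not yet across (((((horizontal distance between valve1_center and tray_inner below 0.04 m or horizontal distance between valve1_center and tray_outer below 0.04 m) and z of valve1_center in the frame of tray_center below 0.042 m and angle between valve1_center's own z axis and vertical below 0.15 rad) and ((horizontal distance between strainer1_center and tray_inner below 0.04 m or horizontal distance between strainer1_center and tray_outer below 0.04 m) and z of strainer1_center in the frame of tray_center below 0.042 m and angle between strainer1_center's own z axis and vertical below 0.15 rad) and (distance of valve2_center from where it was at the start of the episode below 0.04 m and angle between valve2_center's own z axis and vertical below 0.15 rad) and (distance of strainer2_center from where it was at the start of the episode below 0.04 m and angle between strainer2_center's own z axis and vertical below 0.15 rad)) or (((horizontal distance between valve1_center and tray_inner below 0.04 m or horizontal distance between valve1_center and tray_outer below 0.04 m) and z of valve1_center in the frame of tray_center below 0.042 m and angle between valve1_center's own z axis and vertical below 0.15 rad) and ((horizontal distance between strainer2_center and tray_inner below 0.04 m or horizontal distance between strainer2_center and tray_outer below 0.04 m) and z of strainer2_center in the frame of tray_center below 0.042 m and angle between strainer2_center's own z axis and vertical below 0.15 rad) and (distance of valve2_center from where it was at the start of the episode below 0.04 m and angle between valve2_center's own z axis and vertical below 0.15 rad) and (distance of strainer1_center from where it was at the start of the episode below 0.04 m and angle between strainer1_center's own z axis and vertical below 0.15 rad)) or (((horizontal distance between valve2_center and tray_inner below 0.04 m or horizontal distance between valve2_center and tray_outer below 0.04 m) and z of valve2_center in the frame of tray_center below 0.042 m and angle between valve2_center's own z axis and vertical below 0.15 rad) and ((horizontal distance between strainer1_center and tray_inner below 0.04 m or horizontal distance between strainer1_center and tray_outer below 0.04 m) and z of strainer1_center in the frame of tray_center below 0.042 m and angle between strainer1_center's own z axis and vertical below 0.15 rad) and (distance of valve1_center from where it was at the start of the episode below 0.04 m and angle between valve1_center's own z axis and vertical below 0.15 rad) and (distance of strainer2_center from where it was at the start of the episode below 0.04 m and angle between strainer2_center's own z axis and vertical below 0.15 rad)) or (((horizontal distance between valve2_center and tray_inner below 0.04 m or horizontal distance between valve2_center and tray_outer below 0.04 m) and z of valve2_center in the frame of tray_center below 0.042 m and angle between valve2_center's own z axis and vertical below 0.15 rad) and ((horizontal distance between strainer2_center and tray_inner below 0.04 m or horizontal distance between strainer2_center and tray_outer below 0.04 m) and z of strainer2_center in the frame of tray_center below 0.042 m and angle between strainer2_center's own z axis and vertical below 0.15 rad) and (distance of valve1_center from where it was at the start of the episode below 0.04 m and angle between valve1_center's own z axis and vertical below 0.15 rad) and (distance of strainer1_center from where it was at the start of the episode below 0.04 m and angle between strainer1_center's own z axis and vertical below 0.15 rad))) and x of tray_center in the frame of cabinet above 0.101 m and angle between tray_center's own z axis and vertical below 0.06 rad and value of joint catch below 0.03 m), for 0.2 s.
3. the catch is slid across (x of tray_center in the frame of cabinet above 0.101 m and angle between tray_center's own z axis and vertical below 0.06 rad and value of joint catch above 0.038 m), for 0.2 s.
At the end, for the whole second after the job is handed in: One valve and one strainer stand upright (0.15 rad) on the tray floor within 40 mm of a compartment centre; the other two stand upright within 40 mm of their start; the tray is flat, its centre 101 mm or more inside the mouth; the catch is at 38 mm or more (all of step 3 and ((((horizontal distance between valve1_center and tray_inner below 0.04 m or horizontal distance between valve1_center and tray_outer below 0.04 m) and z of valve1_center in the frame of tray_center below 0.042 m and angle between valve1_center's own z axis and vertical below 0.15 rad) and ((horizontal distance between strainer1_center and tray_inner below 0.04 m or horizontal distance between strainer1_center and tray_outer below 0.04 m) and z of strainer1_center in the frame of tray_center below 0.042 m and angle between strainer1_center's own z axis and vertical below 0.15 rad) and (distance of valve2_center from where it was at the start of the episode below 0.04 m and angle between valve2_center's own z axis and vertical below 0.15 rad) and (distance of strainer2_center from where it was at the start of the episode below 0.04 m and angle between strainer2_center's own z axis and vertical below 0.15 rad)) or (((horizontal distance between valve1_center and tray_inner below 0.04 m or horizontal distance between valve1_center and tray_outer below 0.04 m) and z of valve1_center in the frame of tray_center below 0.042 m and angle between valve1_center's own z axis and vertical below 0.15 rad) and ((horizontal distance between strainer2_center and tray_inner below 0.04 m or horizontal distance between strainer2_center and tray_outer below 0.04 m) and z of strainer2_center in the frame of tray_center below 0.042 m and angle between strainer2_center's own z axis and vertical below 0.15 rad) and (distance of valve2_center from where it was at the start of the episode below 0.04 m and angle between valve2_center's own z axis and vertical below 0.15 rad) and (distance of strainer1_center from where it was at the start of the episode below 0.04 m and angle between strainer1_center's own z axis and vertical below 0.15 rad)) or (((horizontal distance between valve2_center and tray_inner below 0.04 m or horizontal distance between valve2_center and tray_outer below 0.04 m) and z of valve2_center in the frame of tray_center below 0.042 m and angle between valve2_center's own z axis and vertical below 0.15 rad) and ((horizontal distance between strainer1_center and tray_inner below 0.04 m or horizontal distance between strainer1_center and tray_outer below 0.04 m) and z of strainer1_center in the frame of tray_center below 0.042 m and angle between strainer1_center's own z axis and vertical below 0.15 rad) and (distance of valve1_center from where it was at the start of the episode below 0.04 m and angle between valve1_center's own z axis and vertical below 0.15 rad) and (distance of strainer2_center from where it was at the start of the episode below 0.04 m and angle between strainer2_center's own z axis and vertical below 0.15 rad)) or (((horizontal distance between valve2_center and tray_inner below 0.04 m or horizontal distance between valve2_center and tray_outer below 0.04 m) and z of valve2_center in the frame of tray_center below 0.042 m and angle between valve2_center's own z axis and vertical below 0.15 rad) and ((horizontal distance between strainer2_center and tray_inner below 0.04 m or horizontal distance between strainer2_center and tray_outer below 0.04 m) and z of strainer2_center in the frame of tray_center below 0.042 m and angle between strainer2_center's own z axis and vertical below 0.15 rad) and (distance of valve1_center from where it was at the start of the episode below 0.04 m and angle between valve1_center's own z axis and vertical below 0.15 rad) and (distance of strainer1_center from where it was at the start of the episode below 0.04 m and angle between strainer1_center's own z axis and vertical below 0.15 rad)))); the robot touches nothing.
It fails at once if a bystander (mug, wrench, notepad) is moved more than 30 mm (distance of any of mug, wrench, notepad from where it was at the start of the episode above 0.03 m).
It fails at once if a fitting is knocked over (angle between any of valve1_center, valve2_center, strainer1_center, strainer2_center's own z axis and vertical above 0.8 rad).
It also fails if it takes over 64 s, if anything falls off the work surface, if the arm or the gripper's body presses on something with over 40 N, if the wrist force passes 120 N, or if a joint passes its speed limit or range.

## Working session

There is one attempt and no reset: what is moved stays moved. The work goes in short steps, Python scripts to look and compute and a tool call to move; the robot and the scene stay as the last step left them, time stands still between calls to the robot, and variables do not carry over. Pictures are saved under pics/ and viewed, about 8 in all and at most 12, crops included, and the job is handed in when it is done.

Besides the shell and the picture viewer there is one more tool, called after "Emit:" as a command line: name --argument value ..., lists and objects as JSON in quotes. arm_command: Moves the arm, as the interface text tells. Its arguments: {"type":"object","properties":{"increments":{"type":"array","items":{"type":"array"}},"newtons":{"type":"number"}},"required":["increments"]}

```bash
mkdir -p pics; cat > h.py <<'E'
import numpy as np, cv2
from bench import r
def ray(name,px):
    m=r.camera_model(name);K=np.array(m["camera_matrix"]);D=np.array(m["D"]);T=np.array(m["camera_from_world"])
    p=cv2.undistortPoints(np.array([[px]],float),K,D)[0,0]
    R=T[:3,:3];c=-R.T@T[:3,3];return c,R.T@np.array([p[0],p[1],1])
def at(name,px,z):
    c,d=ray(name,px);return (c+d*(z-c[2])/d[2])[:3]
def tri(pa,pb):
    c1,d1=ray("top",pa);c2,d2=ray("scene",pb)
    s=np.linalg.lstsq(np.stack([d1,-d2],1),c2-c1,rcond=None)[0]
    a=c1+d1*s[0];b=c2+d2*s[1];return (a+b)/2,np.linalg.norm(a-b)
def proj(name,P):
    m=r.camera_model(name);T=np.array(m["camera_from_world"])
    return cv2.projectPoints(np.atleast_2d(np.array(P,float)),cv2.Rodrigues(T[:3,:3])[0],T[:3,3],np.array(m["camera_matrix"]),np.array(m["D"]))[0][:,0]
E
python3 - <<'E'
from h import *
for n in("top","scene"):
    f=r.grab_frame(n);cv2.imwrite(f"pics/{n}0.png",f)
    print(n,np.round(ray(n,(320,200))[0],3),np.round(at(n,(320,200),0),3))
print(r.get_obs())
E
```

```text
top [ 0.479 -0.063  1.019] [ 0.576 -0.075  0.   ]
scene [1.069 0.179 0.956] [ 0.516 -0.112  0.   ]
{'clock': 0.1, 'joints': array([-1.45011379,  0.47772596,  0.02235946,  1.55636022, -0.01148627,
        1.1092901 , -0.08311651]), 'qvel': array([-1.29268862e-03, -9.66697649e-04,  5.51050229e-04,  4.44187855e-04,
       -8.51168523e-04, -1.06693155e-03, -2.03401612e-05]), 'tau': array([ 3.85312771e-03, -5.97754562e+01,  1.61337130e+00, -2.81948036e+01,
        1.28383131e-02,  5.09466045e-03, -2.27526670e-05]), 'tcp_pos': array([0.15298472, 0.65685979, 0.21561434]), 'orientation': array([ 2.45959821e+00,  1.95265042e+00, -1.89087109e-03]), 'contact_force': array([-0.23762549, -0.10417242,  0.27943348]), 'moment': array([-0.03198057,  0.02526971, -0.00576449]), 'grip_width': 0.08555510564687684}
```

View pics/top0.png

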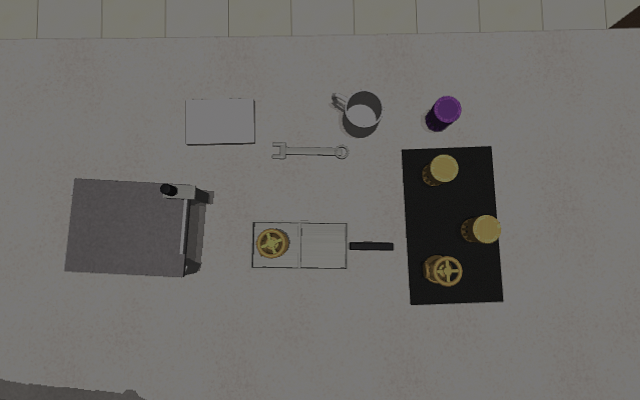

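View pics/scene0.png

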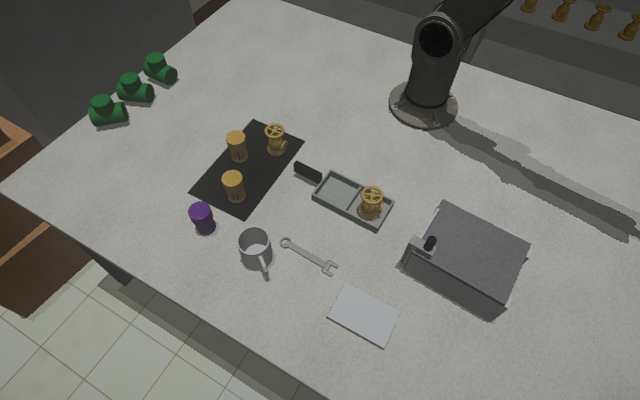

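Top view: the tray at (300,245) holds a handwheel valve at (272,243), so a strainer is missing. Candidates are the brass strainers at (444,168) and (487,229). The purple look-alike at (447,108) is excluded because it is off the mat and the wrong colour. The handwheel valve at (447,271) is the wrong kind. I'll enlarge both views.

```bash
python3 - <<'E'
import cv2
t=cv2.imread("pics/top0.png");s=cv2.imread("pics/scene0.png")
def g(im,x,y,w,h,k,n):
    o=cv2.resize(im[y:y+h,x:x+w],None,fx=k,fy=k,interpolation=cv2.INTER_CUBIC);o=cv2.convertScaleAbs(o,alpha=1.6)
    for i in range(0,w,20):
        cv2.putText(o,str(x+i),(i*k,8),0,.33,(0,0,255),1);cv2.line(o,(i*k,10),(i*k,16),(0,0,255),1)
    for j in range(0,h,20):
        cv2.putText(o,str(y+j),(0,j*k+4),0,.33,(0,0,255),1);cv2.line(o,(22,j*k),(28,j*k),(0,0,255),1)
    cv2.imwrite(n,o)
g(t,240,140,265,170,3,"pics/c1.png")
g(s,180,110,220,150,3,"pics/c2.png")
a=cv2.resize(t[165:285,55:225],None,fx=3,fy=3,interpolation=3);b=cv2.resize(s[190:320,390:535],None,fx=2,fy=2,interpolation=3)
g(t,60,170,160,115,5,"pics/c3.png")
E
```

```text
(no output)
```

View pics/c1.png

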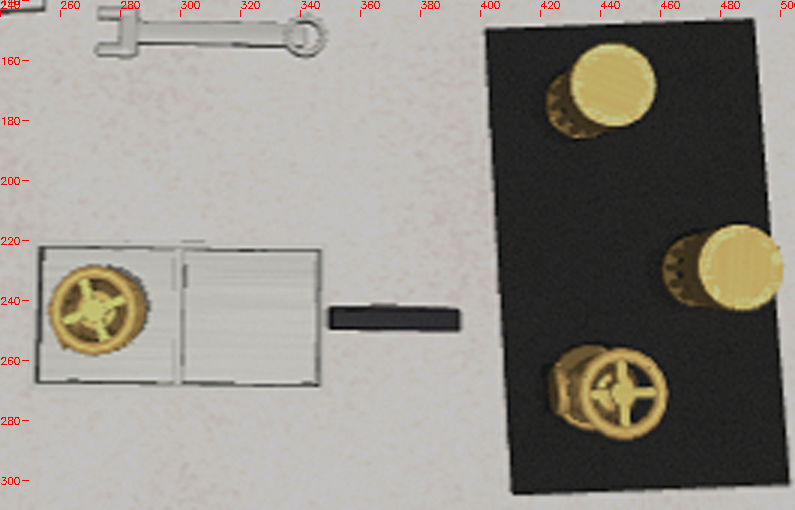

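View pics/c2.png

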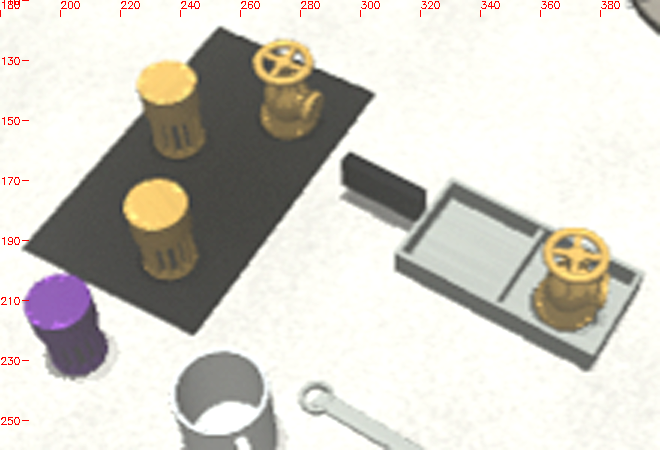

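View pics/c3.png

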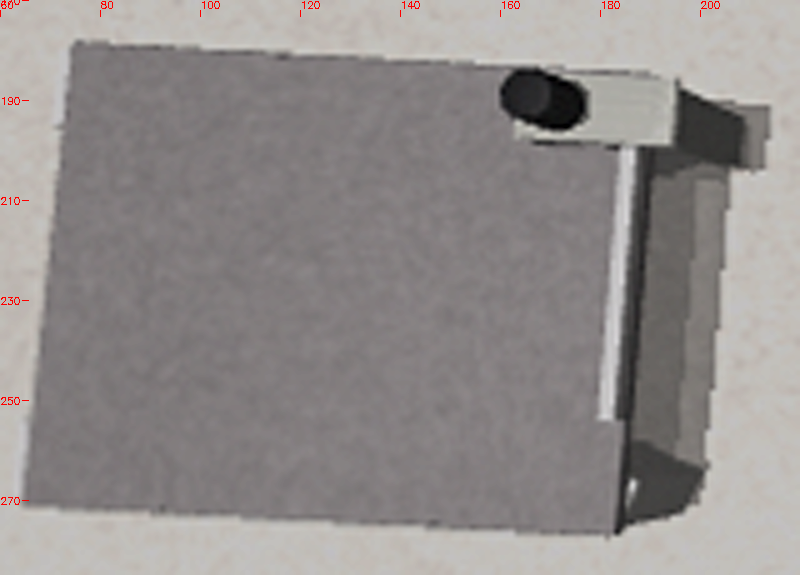

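```bash
python3 - <<'E'
from h import *
np.set_printoptions(suppress=True,precision=4)
P={"s1":((444.3,168.3),(232,178.3)),"s2":((487,229),(235.7,137.7)),"vt":((272,243.3),(372.3,195.3)),"vm":((448,271),(274.3,130.7)),
"tTR":((347,223),(312.3,196)),"tBR":((347,268.3),(331,170.3)),"tTL":((253,222.3),(376,229.3)),"tBL":((252,267.3),(394,201)),"knobtop":((164.7,188.3),(432,239))}
for k,(a,b) in P.items():
    p,e=tri(a,b);print(k,p,"err",round(e,4))
print("z=.03 tray",*[at("top",p,.03) for p in((253,222.3),(252,267.3),(347,223),(347,268.3))])
print("handle",*[at("top",p,.06)[:2] for p in((349.7,242),(393.3,243.7),(393.3,250.3),(349.7,249.7))])
print("cab",*[at("top",p,.117)[:2] for p in((74.3,178.3),(64.5,271),(183.5,277),(189,200))])
print("s at .093",at("top",(444.3,168.3),.093),at("top",(487,229),.093),at("scene",(232,178.3),.093),at("scene",(235.7,137.7),.093))
print("mat",*[at("top",p,.005)[:2] for p in((402,149.7),(491,146.7),(503,301),(411,304.7))])
print("mug",at("top",(364,106),.095),"notepad",at("top",(255,120),.018),"wrench",*[at("top",p,0.0) for p in((275,155),(349,152))])
E
sed -n 1,5p /dev/null
```

```text
s1 [ 0.6261 -0.3261  0.0885] err 0.0019
s2 [ 0.5018 -0.4053  0.0876] err 0.0026
vt [0.4821 0.0251 0.0839] err 0.003
vm [ 0.4204 -0.3244  0.0856] err 0.0019
tTR [ 0.5234 -0.1327  0.0145] err 0.0008
tBR [ 0.4267 -0.1274  0.03  ] err 0.0028
tTL [0.5292 0.0706 0.0125] err 0.0005
tBL [0.4324 0.0745 0.0283] err 0.0065
knobtop [0.5856 0.2069 0.1809] err 0.0004
z=.03 tray [0.5282 0.0685 0.03  ] [0.4336 0.0712 0.03  ] [ 0.5225 -0.1313  0.03  ] [ 0.4272 -0.1286  0.03  ]
handle [ 0.4821 -0.1337] [ 0.4768 -0.2231] [ 0.4633 -0.2226] [ 0.4664 -0.1332]
cab [0.6166 0.4015] [0.4391 0.4145] [0.4222 0.1901] [0.5698 0.1806]
s at .093 [ 0.6258 -0.3257  0.093 ] [ 0.5022 -0.4045  0.093 ] [ 0.6282 -0.3225  0.093 ] [ 0.5051 -0.4003  0.093 ]
mat [ 0.6834 -0.2591] [ 0.6859 -0.456 ] [ 0.3501 -0.4621] [ 0.346  -0.2652]
mug [ 0.7569 -0.1678  0.095 ] notepad [0.7533 0.0638 0.018 ] wrench [0.6781 0.0225 0.    ] [ 0.6816 -0.1421  0.    ]
```

The sixth view isn't needed yet. The crops confirm two brass strainers on the mat. I'll take s1 (top pixel (444,168)), at about (0.627, -0.325), because it is clear of the valve. I'm moving over in an arc, staying high.

Emit:
arm_command --increments '[[[0.2, -0.2, 0.08], [0, 0, -0.4], 100], [[0.2, -0.2, 0.08], [0, 0, -0.4], 100], [[0.2, -0.2, 0.08], [0, 0, -0.4], 100], [[0.2, -0.2, 0.08], [0, 0, -0.4], 100], [[0.2, -0.2, 0.08], [0, 0, -0.4], 100], [[0.2, -0.2, 0.08], [0, 0, -0.4], 100], [[0.4, -0.4, 0.08], [0, 0, -0.8], 100], [[0.4, -0.4, 0.08], [0, 0, -0.8], 100], [[0.4, -0.4, 0.08], [0, 0, -0.8], 100], [[0.4, -0.4, 0.08], [0, 0, -0.8], 100]]'

```text
clock: 1.1
tcp_pos: [0.4954, 0.3143, 0.2964]
orientation: [-3.028, -0.837, 0.0]
contact_force: [1.0, 1.1, -0.7]
grip_width: 0.0853
```

```bash
python3 -c "
from h import *
o=r.get_obs();print(o['joints'].round(2),o['tcp_pos'],o['clock'])"
```

```text
[-0.96  0.27  0.37  1.69 -0.1   1.19 -0.03] [0.49536561 0.31433867 0.29637533] 1.1
```

Emit:
arm_command --increments '[[[0.13, -0.63, -0.04], [0, 0, -0.569], 100], [[0.13, -0.63, -0.04], [0, 0, -0.569], 100], [[0.13, -0.63, -0.04], [0, 0, -0.569], 100], [[0.13, -0.63, -0.04], [0, 0, -0.569], 100], [[0.13, -0.63, -0.04], [0, 0, -0.569], 100], [[0.13, -0.63, -0.04], [0, 0, -0.569], 100], [[0.13, -0.63, -0.04], [0, 0, -0.569], 100], [[0.13, -0.63, -0.04], [0, 0, -0.569], 100], [[0.13, -0.63, -0.04], [0, 0, -0.569], 100], [[0.13, -0.63, -0.04], [0, 0, -0.569], 100]]'

```text
clock: 2.1
tcp_pos: [0.5953, -0.1744, 0.265]
orientation: [-3.141, 0.042, 0.001]
contact_force: [0.3, 1.1, -0.1]
grip_width: 0.0855
```

Emit:
arm_command --increments '[[[0.032, -0.15, -0.06], [0, 0, 0], 100], [[0.032, -0.15, -0.06], [0, 0, 0], 100], [[0.032, -0.15, -0.06], [0, 0, 0], 100], [[0.032, -0.15, -0.06], [0, 0, 0], 100], [[0.032, -0.15, -0.06], [0, 0, 0], 100], [[0.032, -0.15, -0.06], [0, 0, 0], 100], [[0.032, -0.15, -0.06], [0, 0, 0], 100]]'

```text
clock: 2.8
tcp_pos: [0.6282, -0.3206, 0.206]
orientation: [-3.14, 0.039, -0.002]
contact_force: [-0.8, 0.4, 0.4]
grip_width: 0.0856
```

```bash
python3 - <<'E'
from h import *
o=r.get_obs();print(o['joints'].round(2),o['tcp_pos'],o['contact_force'])
s=r.grab_frame("scene");t=r.grab_frame("top")
a=cv2.resize(t[120:270,400:500],None,fx=3.9,fy=3.9,interpolation=3);b=cv2.resize(s[80:230,180:280],None,fx=3.9,fy=3.9,interpolation=3)
cv2.imwrite("pics/d1.png",cv2.convertScaleAbs(np.hstack([a,b]),alpha=1.5))
E
```

```text
[-0.02  0.6   0.62  1.52 -0.37  1.14  0.65] [ 0.62821733 -0.32059497  0.20601855] [-0.76398084  0.36375819  0.3887959 ]
```

View pics/d1.png

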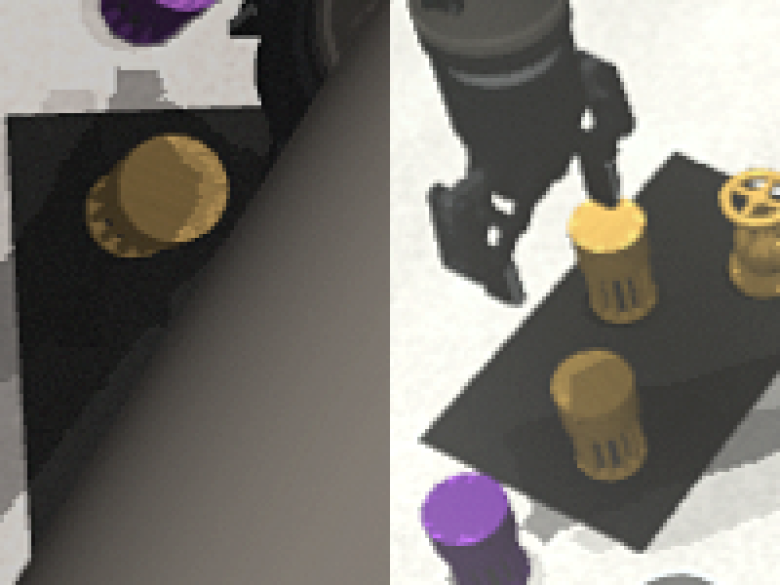

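Picture 6 shows the fingers high above s1, which is at about (170,188) in the left crop, with nothing touched. Descending straight.

Emit:
arm_command --increments '[[[-0.001, -0.004, -0.03], [0, 0, 0], 100], [[-0.001, -0.004, -0.06], [0, 0, 0], 100], [[-0.001, -0.004, -0.09], [0, 0, 0], 100], [[-0.001, -0.004, -0.11], [0, 0, 0], 100], [[-0.001, -0.004, -0.125], [0, 0, 0], 100], [[-0.001, -0.004, -0.132], [0, 0, 0], 100], [[-0.001, -0.004, -0.132], [0, 0, 0], 100], [[-0.001, -0.004, -0.132], [0, 0, 0], 100]]'

```text
clock: 3.7
tcp_pos: [0.6271, -0.3271, 0.0747]
orientation: [3.141, -0.042, 0.002]
contact_force: [0.3, -0.8, 0.5]
grip_width: 0.0852
```

Emit:
arm_command --increments '[[[0, 0.002, 0], [0, 0, 0], 60], [[0, 0.002, 0], [0, 0, 0], 55], [[0, 0.002, 0], [0, 0, 0], 50], [[0, 0.002, 0], [0, 0, 0], 50], [[0, 0.002, 0], [0, 0, 0], 50], [[0, 0.002, 0], [0, 0, 0], 50], [[0, 0.002, 0], [0, 0, 0], 50], [[0, 0.002, 0], [0, 0, 0], 50]]' --newtons 40

```text
clock: 4.5
tcp_pos: [0.6263, -0.3253, 0.0765]
orientation: [-3.141, 0.043, -0.002]
contact_force: [-6.2, 3.7, 16.7]
grip_width: 0.0427
```

```bash
python3 - <<'E'
from h import *
s=r.grab_frame("scene");t=r.grab_frame("top")
a=cv2.resize(t[120:270,400:500],None,fx=3.9,fy=3.9,interpolation=3);b=cv2.resize(s[80:230,180:280],None,fx=3.9,fy=3.9,interpolation=3)
cv2.imwrite("pics/d2.png",cv2.convertScaleAbs(np.hstack([a,b]),alpha=1.5))
o=r.get_obs();print(o['tcp_pos'],o['contact_force'],o['moment'],o['grip_width'])
E
```

```text
[ 0.62634956 -0.32532679  0.076483  ] [-6.4560229   3.72629617 16.71562605] [ 0.79910862  1.59974617 -0.0022099 ] 0.04348201816224234
```

View pics/d2.png

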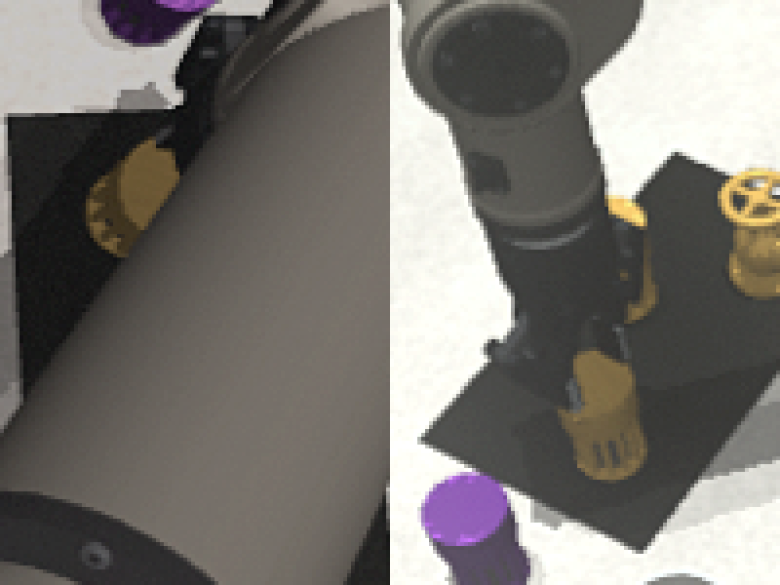

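```bash
python3 - <<'E'
from h import *
s=r.grab_frame("scene");o=r.get_obs();p=o['tcp_pos']
x0,y0,k=195,125,9
b=cv2.convertScaleAbs(cv2.resize(s[y0:y0+65,x0:x0+80],None,fx=k,fy=k,interpolation=3),alpha=1.8)
def dr(P,c):
    q=proj("scene",P);
    for u in q: cv2.circle(b,(int((u[0]-x0+.5)*k),int((u[1]-y0+.5)*k)),2,c,-1)
th=np.linspace(0,2*np.pi,40)
for z,R,c in((.093,.028,(255,0,0)),(.055,.028,(255,255,0)),(.005,.026,(0,0,255))):
    dr(np.stack([.627+R*np.cos(th),-.3245+R*np.sin(th),z+0*th],1),c)
dr([p],(0,255,0));
for sx in(-1,1):
  for sy in(-1,1): dr([p+[sx*.0215,sy*.011,-.017]],(255,0,255))
cv2.imwrite("pics/d3.png",b);print(p,o['contact_force'],o['grip_width'],o['clock'])
E
```

```text
[ 0.62634025 -0.32536806  0.07649656] [-6.07388998  4.03611781 16.26198027] 0.04310702642254469 4.65
```

View pics/d3.png

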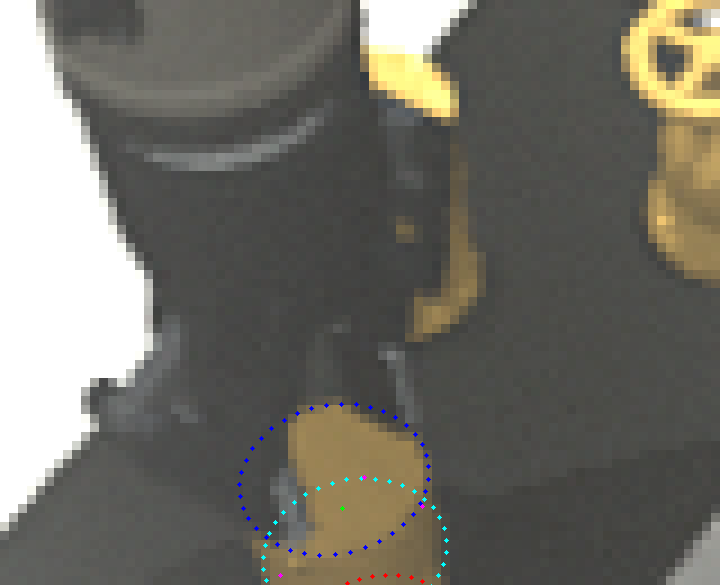

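Emit:
arm_command --increments '[[[0, 0, 0], [0, 0, 0], 62], [[0, 0, 0], [0, 0, 0], 62], [[0, 0, 0], [0, 0, 0], 62], [[0, 0, 0], [0, 0, 0], 62]]'

```text
clock: 5.05
tcp_pos: [0.627, -0.3253, 0.0747]
orientation: [3.141, -0.043, 0.002]
contact_force: [-1.5, 0.8, 7.3]
grip_width: 0.0528
```

Emit:
arm_command --increments '[[[0, 0, 0], [0, 0, 0], 72], [[0, 0, 0], [0, 0, 0], 72], [[0, 0, 0], [0, 0, 0], 72], [[0, 0, 0], [0, 0, 0], 72]]'

```text
clock: 5.45
tcp_pos: [0.6263, -0.3246, 0.0732]
orientation: [-3.141, 0.042, 0.001]
contact_force: [-0.4, 0.4, 0.5]
grip_width: 0.0615
```

Emit:
arm_command --increments '[[[0, 0, 0], [0, 0, 0], 100], [[0, 0, 0], [0, 0, 0], 100], [[0, 0, 0], [0, 0, 0], 100], [[0, 0, 0], [0, 0, 0], 100]]'

```text
clock: 5.85
tcp_pos: [0.6264, -0.3247, 0.0735]
orientation: [3.141, -0.043, 0.0]
contact_force: [-0.7, 0.3, -0.2]
grip_width: 0.0855
```

```bash
python3 - <<'E'
from h import *
for z in (.189,.202,.215,.23): print(z,proj("scene",[[.628+.045,-.3206,z],[.628-.045,-.3206,z]]).round(1).tolist())
for z in (.189,.202,.215,.23): print(z,proj("scene",[[.628+.045,-.3306,z],[.628-.045,-.3306,z]]).round(1).tolist())
o=r.get_obs();print(o['joints'].round(2))
s=r.grab_frame("scene");x0,y0,k=195,125,9
b=cv2.convertScaleAbs(cv2.resize(s[y0:y0+65,x0:x0+80],None,fx=k,fy=k,interpolation=3),alpha=1.8)
cv2.imwrite("pics/d4.png",b)
E
```

```text
0.189 [[215.0, 168.1], [237.0, 143.8]]
0.202 [[214.0, 164.8], [236.2, 140.4]]
0.215 [[212.8, 161.4], [235.4, 136.9]]
0.23 [[211.5, 157.3], [234.4, 132.7]]
0.189 [[211.8, 166.4], [233.8, 142.3]]
0.202 [[210.6, 163.1], [233.0, 138.9]]
0.215 [[209.5, 159.7], [232.1, 135.4]]
0.23 [[208.1, 155.7], [231.1, 131.2]]
[ 0.03  0.74  0.55  1.61 -0.45  0.92  0.72]
```

View pics/d4.png

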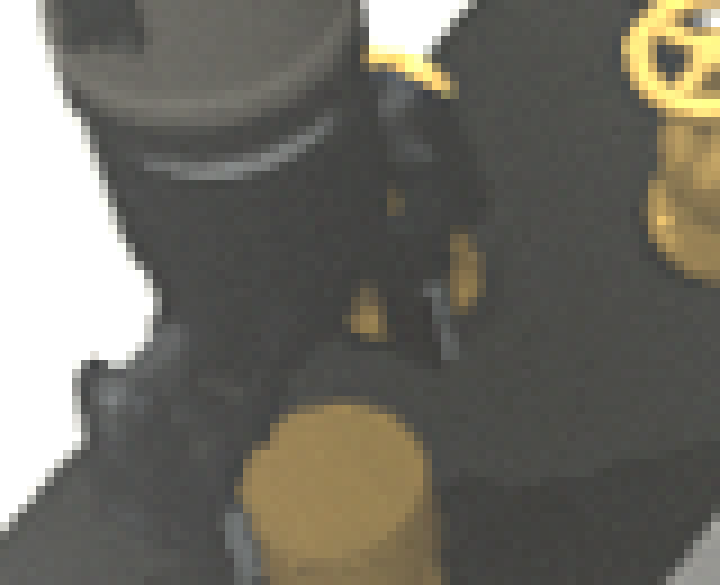

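Emit:
arm_command --increments '[[[0, 0, -0.008], [0, 0, 0], 100], [[0, 0, -0.015], [0, 0, 0], 100], [[0, 0, -0.018], [0, 0, 0], 100], [[0, 0, -0.018], [0, 0, 0], 100]]'

```text
clock: 6.3
tcp_pos: [0.6258, -0.3244, 0.0544]
orientation: [-3.141, 0.042, 0.002]
contact_force: [-0.5, -0.9, 0.8]
grip_width: 0.0858
```

Emit:
arm_command --increments '[[[0, 0, 0], [0, 0, 0], 70], [[0, 0, 0], [0, 0, 0], 60], [[0, 0, 0], [0, 0, 0], 55], [[0, 0, 0], [0, 0, 0], 55], [[0, 0, 0], [0, 0, 0], 55], [[0, 0, 0], [0, 0, 0], 55]]' --newtons 40

```text
clock: 6.9
tcp_pos: [0.6269, -0.325, 0.0561]
orientation: [3.141, -0.042, 0.002]
contact_force: [0.2, -0.4, 5.7]
grip_width: 0.0543
```

At this depth the grip stops at 54 mm, which fits the 56 mm head. The earlier grasp only caught it with the fingertips. Lifting.

Emit:
arm_command --increments '[[[0, 0, 0.01], [0, 0, 0], 50], [[0, 0, 0.03], [0, 0, 0], 50], [[0, 0, 0.06], [0, 0, 0], 50], [[0, 0, 0.09], [0, 0, 0], 50], [[0, 0, 0.11], [0, 0, 0], 50], [[0, 0, 0.11], [0, 0, 0], 50], [[0, 0, 0.11], [0, 0, 0], 50]]'

```text
clock: 7.6
tcp_pos: [0.6258, -0.3242, 0.1646]
orientation: [-3.14, 0.042, 0.002]
contact_force: [-0.4, 0.4, -3.1]
grip_width: 0.0546
```

Emit:
arm_command --increments '[[[-0.15, 0.243, 0], [0, 0, 0], 50], [[-0.15, 0.243, 0], [0, 0, 0], 50], [[-0.15, 0.243, 0], [0, 0, 0], 50], [[-0.15, 0.243, 0], [0, 0, 0], 50], [[-0.15, 0.243, 0], [0, 0, 0], 50], [[-0.15, 0.243, 0], [0, 0, 0], 50], [[-0.15, 0.243, 0], [0, 0, 0], 50], [[-0.15, 0.243, 0], [0, 0, 0], 50]]'

```text
clock: 8.4
tcp_pos: [0.4752, -0.0807, 0.1645]
orientation: [-3.141, 0.039, 0.003]
contact_force: [0.4, -0.7, -2.1]
grip_width: 0.0546
```

```bash
python3 - <<'E'
from h import *
o=r.get_obs();print(o['joints'].round(2),o['tcp_pos'],o['contact_force'],o['grip_width'])
s=r.grab_frame("scene");t=r.grab_frame("top")
a=cv2.resize(t[150:300,240:400],None,fx=2.4,fy=2.4,interpolation=3);b=cv2.resize(s[80:230,280:440],None,fx=2.4,fy=2.4,interpolation=3)
cv2.imwrite("pics/e1.png",cv2.convertScaleAbs(np.hstack([a,b]),alpha=1.5))
E
```

```text
[-0.53  0.26  0.67  2.09 -0.21  0.86  0.24] [ 0.47524142 -0.08070523  0.16446773] [ 0.42173775 -0.66207105 -2.10722082] 0.05461117317202842
```

View pics/e1.png

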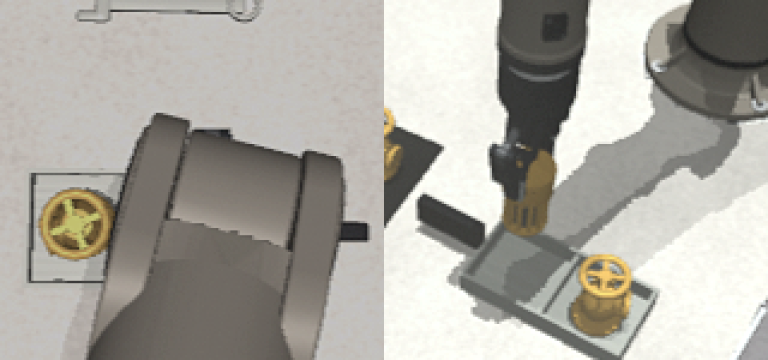

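Picture 10 shows the strainer hanging upright over the empty compartment, foot at crop (525,230). I'll check its horizontal offset before lowering it.

```bash
python3 - <<'E'
from h import *
for z in (.108,.113,.118): print(z, at("scene",(338.8,175),z))
print(proj("scene",[[.4752,-.0807,.113],[.4752,-.0807,.201],[.4752,-.0807,.16]]).round(1))
im=cv2.imread("pics/e1.png")[:,384:]
hsv=cv2.cvtColor(im,cv2.COLOR_BGR2HSV);m=(hsv[...,0]>12)&(hsv[...,0]<28)&(hsv[...,1]>110)
for row in range(140,245,6):
    c=np.where(m[row,90:180])[0]
    if len(c): print(row,"px row",round(80+row/2.4,1),"cols",round(280+(90+c.min())/2.4,1),round(280+(90+c.max())/2.4,1))
E
```

```text
0.108 [ 0.4836491  -0.07478808  0.108     ]
0.113 [ 0.4870985  -0.07329153  0.113     ]
0.118 [ 0.4905479  -0.07179498  0.118     ]
[[338.4 170.8]
 [340.5 149.3]
 [339.5 159.7]]
152 px row 143.3 cols 345.0 346.7
158 px row 145.8 cols 344.2 349.6
164 px row 148.3 cols 336.2 350.4
170 px row 150.8 cols 340.8 350.4
176 px row 153.3 cols 341.2 350.4
182 px row 155.8 cols 340.0 347.9
188 px row 158.3 cols 340.0 340.4
212 px row 168.3 cols 330.0 330.4
218 px row 170.8 cols 330.0 330.4
224 px row 173.3 cols 345.8 346.2
230 px row 175.8 cols 337.1 342.9
```

Emit:
arm_command --increments '[[[0.001, 0, -0.04], [0, 0, 0], 50], [[0.001, 0, -0.075], [0, 0, 0], 50], [[0.001, 0, -0.09], [0, 0, 0], 50], [[0.001, 0, -0.1], [0, 0, 0], 50], [[0.001, 0, -0.103], [0, 0, 0], 50], [[0.001, 0, -0.103], [0, 0, 0], 50]]'

```text
clock: 9.1
tcp_pos: [0.4778, -0.0825, 0.0626]
orientation: [3.141, -0.044, 0.0]
contact_force: [-0.5, -0.3, -3.2]
grip_width: 0.0546
```

Emit:
arm_command --increments '[[[0, 0, -0.002], [0, 0, 0], 50], [[0, 0, -0.004], [0, 0, 0], 50], [[0, 0, -0.005], [0, 0, 0], 50], [[0, 0, -0.005], [0, 0, 0], 50]]'

```text
clock: 9.5
tcp_pos: [0.4775, -0.0816, 0.0577]
orientation: [-3.141, 0.042, -0.001]
contact_force: [-0.8, 0.4, -3.9]
grip_width: 0.0549
```

Emit:
arm_command --increments '[[[0, 0, -0.001], [0, 0, 0], 50], [[0, 0, -0.002], [0, 0, 0], 50], [[0, 0, -0.003], [0, 0, 0], 50], [[0, 0, -0.003], [0, 0, 0], 50]]'

```text
clock: 9.9
tcp_pos: [0.4779, -0.0817, 0.0558]
orientation: [-3.14, 0.043, -0.001]
contact_force: [-3.9, 1.1, 19.0]
grip_width: 0.0544
```

Emit:
arm_command --increments '[[[0, 0, 0.001], [0, 0, 0], 68], [[0, 0, 0.001], [0, 0, 0], 80], [[0, 0, 0.001], [0, 0, 0], 100], [[0, 0, 0.001], [0, 0, 0], 100], [[0, 0, 0.001], [0, 0, 0], 100]]'

```text
clock: 10.4
tcp_pos: [0.4773, -0.0817, 0.0553]
orientation: [3.141, -0.042, -0.0]
contact_force: [0.0, -0.3, 0.3]
grip_width: 0.0854
```

Emit:
arm_command --increments '[[[0, 0, 0.03], [0, 0, 0], 100], [[0, 0, 0.07], [0, 0, 0], 100], [[0, 0, 0.11], [0, 0, 0], 100], [[0, 0, 0.11], [0, 0, 0], 100], [[-0.004, -0.112, 0.11], [0, 0, 0], 100], [[-0.004, -0.112, 0.11], [0, 0, 0], 100], [[-0.004, -0.112, 0.11], [0, 0, 0], 100], [[-0.004, -0.112, 0.11], [0, 0, 0], 100]]'

```text
clock: 11.2
tcp_pos: [0.4723, -0.1963, 0.1651]
orientation: [3.14, -0.05, -0.001]
contact_force: [-0.2, 1.1, -1.4]
grip_width: 0.0852
```

```bash
python3 - <<'E'
from h import *
o=r.get_obs();print(o['tcp_pos'],o['contact_force'],o['joints'].round(2))
s=r.grab_frame("scene");t=r.grab_frame("top")
a=cv2.resize(t[150:300,230:390],None,fx=2.5,fy=2.5,interpolation=3);b=cv2.resize(s[100:250,280:440],None,fx=2.5,fy=2.5,interpolation=3)
cv2.imwrite("pics/e2.png",cv2.convertScaleAbs(np.hstack([a,b]),alpha=1.5))
E
```

```text
[ 0.47234428 -0.19629285  0.16508416] [-0.17478374  1.0501084  -1.38366891] [-0.31  0.32  0.71  2.03 -0.27  0.88  0.52]
```

View pics/e2.png

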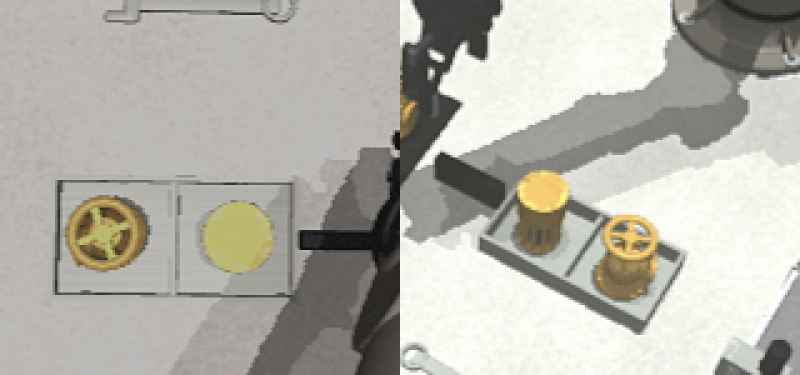

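Picture 11 shows both fittings upright in the tray, the strainer at crop (238,237), and the tray not moved. Next is the handle: lowering over it with the jaws across its 16 mm width.

Emit:
arm_command --increments '[[[0, 0.001, -0.04], [0, 0, 0], 100], [[0, 0.001, -0.08], [0, 0, 0], 100], [[0, 0.001, -0.11], [0, 0, 0], 100], [[0, 0.001, -0.128], [0, 0, 0], 100], [[0, 0.001, -0.135], [0, 0, 0], 100], [[0, 0.001, -0.135], [0, 0, 0], 100]]'

```text
clock: 11.9
tcp_pos: [0.473, -0.1913, 0.0297]
orientation: [-3.14, 0.04, 0.003]
contact_force: [0.4, -0.3, 0.6]
grip_width: 0.0853
```

Emit:
arm_command --increments '[[[0, 0, 0], [0, 0, 0], 60], [[0, 0, 0], [0, 0, 0], 30], [[0, 0, 0], [0, 0, 0], 10], [[0, 0, 0], [0, 0, 0], 10], [[0, 0, 0], [0, 0, 0], 10], [[0, 0, 0], [0, 0, 0], 10], [[0, 0, 0], [0, 0, 0], 10]]' --newtons 30

```text
clock: 12.6
tcp_pos: [0.4737, -0.1927, 0.031]
orientation: [-3.141, 0.043, -0.001]
contact_force: [-0.9, 0.2, 5.3]
grip_width: 0.0149
```

Emit:
arm_command --increments '[[[0.0007, 0.003, 0], [0, 0, -0.003], 10], [[0.002, 0.008, 0], [0, 0, -0.007], 10], [[0.0035, 0.014, 0], [0, 0, -0.012], 10], [[0.005, 0.02, 0], [0, 0, -0.018], 10], [[0.007, 0.027, 0], [0, 0, -0.024], 10], [[0.009, 0.034, 0], [0, 0, -0.03], 10], [[0.0105, 0.041, 0], [0, 0, -0.036], 10], [[0.012, 0.047, 0], [0, 0, -0.042], 10], [[0.013, 0.051, 0], [0, 0, -0.046], 10], [[0.0137, 0.0535, 0], [0, 0, -0.047], 10]]'

```text
clock: 13.6
tcp_pos: [0.4869, -0.1414, 0.031]
orientation: [3.136, -0.117, 0.001]
contact_force: [-2.9, -6.6, 6.1]
grip_width: 0.0146
```

Emit:
arm_command --increments '[[[0, 0, 0], [0, 0, 0], 10], [[0, 0, 0], [0, 0, 0], 10]]'

```text
clock: 13.8
tcp_pos: [0.487, -0.1411, 0.031]
orientation: [3.137, -0.117, 0.001]
contact_force: [-0.9, -4.6, 4.7]
grip_width: 0.015
```

```bash
python3 - <<'E'
from h import *
o=r.get_obs();print(o['tcp_pos'],o['contact_force'],o['orientation'],o['joints'].round(2))
t=r.grab_frame("top");x0,y0,k=165,165,4
b=cv2.convertScaleAbs(cv2.resize(t[y0:y0+130,x0:x0+180],None,fx=k,fy=k,interpolation=3),alpha=1.5)
u=np.array([.0740,.9973]);v=np.array([-.9973,.074]);M=np.array([.5113,.183])
def dr(P,c):
    for q in proj("top",P): cv2.circle(b,(int((q[0]-x0+.5)*k),int((q[1]-y0+.5)*k)),2,c,-1)
C=M-.16*u
for z,l,w,c in((.03,.100,.048,(0,0,255)),(.03,.105,.053,(255,0,0))):
    for s in np.linspace(-1,1,9):
        for e in(-1,1): dr([[*(C+s*l*u+e*w*v),z],[*(C+e*l*u+s*w*v),z]],c)
for d in np.linspace(-.1,.1,5): dr([[*(M+d*u+e*.0895*v),.117] for e in(-1,1)],(0,180,0))
for d in np.linspace(-.0895,.0895,9): dr([[*(M+d*v),.117]],(0,180,0))
cv2.imwrite("pics/f1.png",b)
E
```

```text
[ 0.486977   -0.14105171  0.03099119] [-0.92948802 -4.55754002  4.68964996] [ 3.13717290e+00 -1.16985157e-01  1.15508767e-03] [-0.29  0.54  0.56  2.12 -0.5   0.61  0.56]
```

View pics/f1.png

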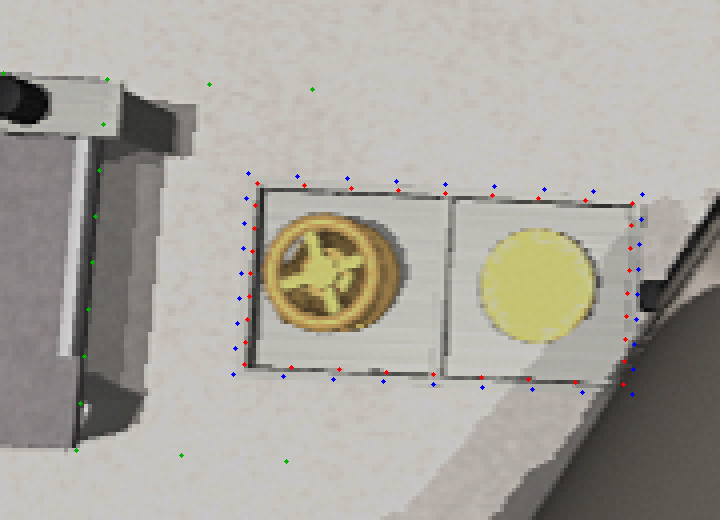

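Picture 12 shows the tray parallel to the bay within about 0.2° and roughly 1–2 mm to the -x side. The cabinet fit matches its edges. Inserting with a small correction.

Emit:
arm_command --increments '[[[0.001, 0.003, 0], [0, 0, 0], 10], [[0.002, 0.009, 0], [0, 0, 0], 10], [[0.003, 0.018, 0], [0, 0, 0], 10], [[0.004, 0.028, 0], [0, 0, 0], 10], [[0.005, 0.038, 0], [0, 0, 0], 10], [[0.006, 0.048, 0], [0, 0, 0], 10], [[0.0065, 0.058, 0], [0, 0, 0], 10], [[0.007, 0.068, 0], [0, 0, 0], 10], [[0.008, 0.076, 0], [0, 0, 0], 10], [[0.0085, 0.08, 0], [0, 0, 0], 10]]'

```text
clock: 14.85
tcp_pos: [0.4961, -0.0609, 0.031]
orientation: [3.137, -0.118, 0.003]
contact_force: [-0.0, -7.0, 3.6]
grip_width: 0.0149
```

Emit:
arm_command --increments '[[[0.0003, 0.003, 0], [0, 0, 0], 10], [[0.0007, 0.009, 0], [0, 0, 0], 10], [[0.0013, 0.018, 0], [0, 0, 0], 10], [[0.002, 0.028, 0], [0, 0, 0], 10], [[0.0028, 0.038, 0], [0, 0, 0], 10], [[0.0035, 0.048, 0], [0, 0, 0], 10], [[0.0043, 0.058, 0], [0, 0, 0], 10], [[0.005, 0.068, 0], [0, 0, 0], 10], [[0.0056, 0.076, 0], [0, 0, 0], 10], [[0.006, 0.08, 0], [0, 0, 0], 10]]'

```text
clock: 15.85
tcp_pos: [0.5021, 0.0188, 0.031]
orientation: [3.137, -0.119, 0.003]
contact_force: [-0.5, -8.0, 4.4]
grip_width: 0.0153
```

Emit:
arm_command --increments '[[[0.0003, 0.003, 0], [0, 0, 0], 10], [[0.0007, 0.009, 0], [0, 0, 0], 10], [[0.0013, 0.018, 0], [0, 0, 0], 10], [[0.002, 0.028, 0], [0, 0, 0], 10], [[0.0028, 0.038, 0], [0, 0, 0], 10], [[0.0035, 0.048, 0], [0, 0, 0], 10], [[0.0043, 0.058, 0], [0, 0, 0], 10], [[0.005, 0.068, 0], [0, 0, 0], 10], [[0.0056, 0.077, 0], [0, 0, 0], 10], [[0.0065, 0.084, 0], [0, 0, 0], 10]]'

```text
clock: 16.85
tcp_pos: [0.5084, 0.1021, 0.031]
orientation: [3.136, -0.12, 0.002]
contact_force: [-1.3, -8.8, 7.7]
grip_width: 0.0149
```

Emit:
arm_command --increments '[[[0.0003, 0.004, 0], [0, 0, 0], 10], [[0.0006, 0.008, 0], [0, 0, 0], 10], [[0.0009, 0.012, 0], [0, 0, 0], 10], [[0.0012, 0.016, 0], [0, 0, 0], 10], [[0.0014, 0.019, 0], [0, 0, 0], 10]]'

```text
clock: 17.35
tcp_pos: [0.5099, 0.1206, 0.031]
orientation: [3.136, -0.121, 0.002]
contact_force: [-1.3, -9.0, 7.2]
grip_width: 0.0149
```

Still sliding freely. I'll go slowly until it meets the back wall.

Emit:
arm_command --increments '[[[0.0002, 0.002, 0], [0, 0, 0], 10], [[0.0003, 0.004, 0], [0, 0, 0], 10], [[0.0005, 0.006, 0], [0, 0, 0], 10], [[0.0006, 0.008, 0], [0, 0, 0], 10]]'

```text
clock: 17.75
tcp_pos: [0.5104, 0.1283, 0.031]
orientation: [3.136, -0.121, 0.002]
contact_force: [-0.2, -8.7, 7.4]
grip_width: 0.015
```

Emit:
arm_command --increments '[[[0.0001, 0.001, 0], [0, 0, 0], 10], [[0.0002, 0.002, 0], [0, 0, 0], 10], [[0.0002, 0.003, 0], [0, 0, 0], 10], [[0.0002, 0.003, 0], [0, 0, 0], 10]]'

```text
clock: 18.15
tcp_pos: [0.5106, 0.1294, 0.031]
orientation: [3.134, -0.123, 0.001]
contact_force: [-0.8, -14.5, 7.8]
grip_width: 0.0151
```

Emit:
arm_command --increments '[[[0.0001, 0.002, 0], [0, 0, 0], 10], [[0.0001, 0.003, 0], [0, 0, 0], 10], [[0.0001, 0.003, 0], [0, 0, 0], 10]]'

```text
clock: 18.45
tcp_pos: [0.5106, 0.1294, 0.031]
orientation: [3.131, -0.126, 0.001]
contact_force: [-1.1, -21.3, 10.6]
grip_width: 0.0151
```

Emit:
arm_command --increments '[[[0, -0.003, 0], [0, 0, 0], 10], [[0, -0.005, 0], [0, 0, 0], 50], [[0, -0.005, 0], [0, 0, 0], 80], [[0, -0.005, 0], [0, 0, 0], 80], [[0, -0.005, 0], [0, 0, 0], 80]]'

```text
clock: 18.95
tcp_pos: [0.5102, 0.1337, 0.0304]
orientation: [-3.139, 0.114, 0.0]
contact_force: [0.2, -0.3, 0.6]
grip_width: 0.068
```

Emit:
arm_command --increments '[[[0, -0.005, 0.03], [0, 0, 0], 80], [[0, -0.01, 0.07], [0, 0, 0], 80], [[0, -0.015, 0.12], [0, 0, 0], 80], [[0, -0.02, 0.17], [0, 0, 0], 50], [[0, -0.02, 0.22], [0, 0, 0], 0], [[0, -0.02, 0.22], [0, 0, 0], 0], [[0, -0.02, 0.22], [0, 0, 0], 0], [[0, -0.02, 0.22], [0, 0, 0], 0]]'

```text
clock: 19.75
tcp_pos: [0.5093, 0.1132, 0.2493]
orientation: [3.139, -0.115, -0.003]
contact_force: [1.3, 0.4, -0.4]
grip_width: 0.0001
```

```bash
python3 - <<'E'
from h import *
o=r.get_obs();print(o['tcp_pos'],o['contact_force'],o['grip_width'],o['joints'].round(2))
t=r.grab_frame("top");s=r.grab_frame("scene");cv2.imwrite("pics/g_top.png",t);cv2.imwrite("pics/g_scene.png",s)
# knob dark blob and handle blob
for n,im,(x,y,w,h) in(("top knob",t,(150,178,40,26)),("top handle",t,(190,200,100,70)),("scene knob",s,(415,228,30,28)),("scene handle",s,(340,190,75,80))):
    m=(im[y:y+h,x:x+w].max(2)<28).astype(np.uint8);k,l,st,c=cv2.connectedComponentsWithStats(m)
    for i in range(1,k):
        if st[i,4]>15: print(n,st[i]+[x,y,0,0,0],(c[i]+[x,y]).round(1))
E
```

```text
[0.50930896 0.11316495 0.24930636] [ 1.29946628  0.35776749 -0.39479199] 0.00012614293364684304 [-1.04  0.24  0.85  1.92 -0.21  1.07 -0.19]
top knob [161 178  23  26 481] [171.4 191.6]
top handle [190 200  49  70 982] [205.4 233. ]
```

The tray is home: it stopped at TCP y 0.1294 against a predicted 0.1291, with the force rising. Now I'll push the catch knob from its +x side with shut fingers.

Emit:
arm_command --increments '[[[0.123, 0.091, 0], [0, 0, 0], 0], [[0.123, 0.091, 0], [0, 0, 0], 0], [[0.123, 0.091, 0], [0, 0, 0], 0], [[0.123, 0.091, 0], [0, 0, 0], 0], [[0.123, 0.091, 0], [0, 0, 0], 0], [[0.123, 0.091, -0.04], [0, 0, 0], 0], [[0.123, 0.091, -0.07], [0, 0, 0], 0], [[0.123, 0.091, -0.088], [0, 0, 0], 0], [[0.123, 0.091, -0.088], [0, 0, 0], 0], [[0.123, 0.091, -0.088], [0, 0, 0], 0]]'

```text
clock: 20.85
tcp_pos: [0.6329, 0.2027, 0.1629]
orientation: [3.139, -0.118, -0.001]
contact_force: [0.8, -0.2, 0.6]
grip_width: 0.0
```

Emit:
arm_command --increments '[[[-0.006, 0.002, -0.002], [0, 0, 0], 0], [[-0.013, 0.003, -0.002], [0, 0, 0], 0], [[-0.02, 0.004, -0.002], [0, 0, 0], 0], [[-0.026, 0.004, -0.002], [0, 0, 0], 0], [[-0.032, 0.004, -0.002], [0, 0, 0], 0], [[-0.037, 0.005, -0.002], [0, 0, 0], 0]]'

```text
clock: 21.45
tcp_pos: [0.5963, 0.2086, 0.1608]
orientation: [-3.139, 0.116, -0.002]
contact_force: [1.1, -1.0, 0.1]
grip_width: -0.0001
```

Emit:
arm_command --increments '[[[-0.006, 0.001, 0], [0, 0, 0], 0], [[-0.012, 0.001, 0], [0, 0, 0], 0], [[-0.017, 0.001, 0], [0, 0, 0], 0], [[-0.02, 0.002, 0], [0, 0, 0], 0]]'

```text
clock: 21.85
tcp_pos: [0.576, 0.2107, 0.1606]
orientation: [-3.139, 0.116, -0.0]
contact_force: [1.5, -0.9, 0.4]
grip_width: 0.0001
```

Emit:
arm_command --increments '[[[-0.003, 0, 0], [0, 0, 0], 0], [[-0.006, 0, 0], [0, 0, 0], 0], [[-0.009, 0.001, 0], [0, 0, 0], 0], [[-0.009, 0.001, 0], [0, 0, 0], 0]]'

```text
clock: 22.25
tcp_pos: [0.5667, 0.2118, 0.1603]
orientation: [3.139, -0.116, -0.001]
contact_force: [0.1, 0.3, -0.1]
grip_width: -0.0002
```

```bash
python3 - <<'E'
from h import *
o=r.get_obs();print(o['tcp_pos'],o['contact_force'])
s=r.grab_frame("scene");b=s[200:270,395:470]
for row in range(200,262,3): print(row,' '.join('%3d'%v for v in s[row,395:460:2].max(1)))
print(proj("scene",[[.5856,.2069,.181],[.5483,.2083,.181],[.5483,.2083,.139]]).round(1))
E
```

```text
[0.56673058 0.21183109 0.16031776] [ 0.06120137  0.26390765 -0.10182655]
200 171 171 168 171 170 173 171 169 172 174 104 107 107 109 105 106 106 109 109 110  51  31  30  30  29  28  31  28  47  63  37  29  29
203 168 169 173 173 171 174 175 173 174 174 105 108 105 107 109 108 107 105 106 110  72  29  31  29  29  30  29  29  30  29  29  41  71
206 164 170 170 172 173 174 173 171 174 137 110 107 108 107 108 109 106 106 107 107  98  28  31  31  30  31  29  28  32  29  25  28  29
209 171 173 171 171 170 172 170 172 145 109 112 110 110 109 107 111 108 110 106 107  97 103  28  30  30  30  29  29  31  28  27  28  28
212 169 172 169 169 166 169 173 174 142 108 109 109 107 108 109 109 108 106 106 101 115  68  32  32  31  30  30  31  29  30  29  29  29
215 168 173 172 171 169 169 169 140 105 108 109 107 111 107 105 109 108 106 109 108  93  30  31  31  30  30  30  31  30  29  29  30  29
218 150 170 171 166 168 166 172 103 110 109 108 109 105 106 108 108 107 107 113  99  49  32  31  33  32  31  30  30  29  29  28  29  30
221  49  45  70 162 171 171 172 107 108 108 106 110 106 106 108 108 105 112
[... 1174 characters left out ...]
10  93  68  67  82  77  65  72  62  61  60  58  58  60  58  57  55  56  55  55  96  94  91  94  93  99  92  95
251 135 108 108 109 107  99  68  68  68  72  72  70  72  66  61  60  59  60  58  58  59  58  57  57  56  96  96  93  94  95  93  95  96
254 105 108 110 105 105  99  90  72  71  60  56  70  72  66  60  59  60  59  59  59  59  58  58  57  70  93  95  96  96  94  94  96  96
257 105 109 111 109 110 111  82  69  83  83  82  70  56  57  61  59  59  59  59  57  59  57  58  57  97  92  95  96  92  92  92  93  95
260 110 109 108 108 108 104  64  82  82  82  82  78  77  79  62  53  60  60  60  58  59  57  58  76  95  97  96  93  92  95  92  96  90
[[432.1 239. ]
 [438.6 226.5]
 [433.8 235.3]]
```

Emit:
arm_command --increments '[[[-0.003, 0, 0], [0, 0, 0], 0], [[-0.006, 0, 0], [0, 0, 0], 0], [[-0.008, 0, 0], [0, 0, 0], 0], [[-0.008, 0, 0], [0, 0, 0], 0]]'

```text
clock: 22.7
tcp_pos: [0.5645, 0.2117, 0.1611]
orientation: [-3.139, 0.117, -0.019]
contact_force: [17.2, 0.5, -13.1]
grip_width: -0.0002
```

It came up against a hard stop at 17 N. Backing off, raising and clearing the view.

Emit:
arm_command --increments '[[[0.02, 0, 0], [0, 0, 0], 0], [[0.03, 0, 0], [0, 0, 0], 0], [[0.03, 0, 0.04], [0, 0, 0], 0], [[0.03, 0, 0.08], [0, 0, 0], 0], [[0.03, 0, 0.12], [0, 0, 0], 0], [[0, -0.3, 0.14], [0, 0, 0], 0], [[0, -0.3, 0.14], [0, 0, 0], 0], [[0, -0.3, 0.14], [0, 0, 0], 0], [[0, -0.3, 0.14], [0, 0, 0], 0], [[0, -0.3, 0.14], [0, 0, 0], 0]]'

```text
clock: 23.7
tcp_pos: [0.5634, -0.0381, 0.2971]
orientation: [-3.139, 0.116, 0.001]
contact_force: [0.2, -0.9, -0.3]
grip_width: 0.0001
```

Emit:
arm_command --increments '[[[0, -0.2, 0], [0, 0, 0], 0], [[0, -0.2, 0], [0, 0, 0], 0], [[0, -0.2, 0], [0, 0, 0], 0], [[0, -0.2, 0], [0, 0, 0], 0], [[0, -0.2, 0], [0, 0, 0], 0]]'

```text
clock: 24.2
tcp_pos: [0.5609, -0.2456, 0.2975]
orientation: [3.135, -0.136, -0.001]
contact_force: [-0.5, -0.3, 0.3]
grip_width: -0.0001
```

```bash
python3 - <<'E'
from h import *
o=r.get_obs();print(o['tcp_pos'],o['contact_force'],o['clock'])
t=r.grab_frame("top");s=r.grab_frame("scene");cv2.imwrite("pics/h_top.png",t);cv2.imwrite("pics/h_scene.png",s)
t0=cv2.imread("pics/top0.png");s0=cv2.imread("pics/scene0.png")
def blobs(n,im,x,y,w,h,th,mn):
    m=(im[y:y+h,x:x+w].max(2)<th).astype(np.uint8);k,l,st,c=cv2.connectedComponentsWithStats(m)
    for i in range(1,k):
        if st[i,4]>mn: print(n,(st[i]+[x,y,0,0,0]).tolist(),(c[i]+[x,y]).round(1))
blobs("top knob start",t0,150,175,45,50,30,30);blobs("top knob now",t,150,175,45,50,30,30)
blobs("scene knob start",s0,415,215,45,45,40,30);blobs("scene knob now",s,415,205,45,50,40,30)
for q in(.0075,.030,.038,.045):
    K=np.array([.5113,.183])+.028*np.array([.074,.9973])+(-.08+q)*np.array([-.9973,.074])
    print(q,*[proj(n,[[*K,.181],[*K,.139]]).round(1).tolist() for n in("top","scene")])
blobs("handle start",t0,340,235,60,20,45,30);blobs("handle now",t,195,200,90,60,45,30)
def brass(n,im,x,y,w,h):
    hs=cv2.cvtColor(im[y:y+h,x:x+w],cv2.COLOR_BGR2HSV);m=((hs[...,0]>14)&(hs[...,0]<32)&(hs[...,1]>100)&(hs[...,2]>90)).astype(np.uint8)
    k,l,st,c=cv2.connectedComponentsWithStats(m)
    for i in range(1,k):
        if st[i,4]>40: print(n,st[i,4],(c[i]+[x,y]).round(1))
brass("mat start",t0,400,140,110,170);brass("mat now",t,400,140,110,170)
brass("scene mat start",s0,190,110,110,100);brass("scene mat now",s,190,110,110,100)
d=cv2.absdiff(t,t0).max(2)
for n,(x,y,w,h) in dict(mug=(330,88,56,52),wrench=(268,138,85,26),pad=(182,95,76,54)).items(): print(n,"changed px",int((d[y:y+h,x:x+w]>30).sum()))
E
```

```text
[ 0.56087789 -0.24561494  0.29752241] [-0.47668739 -0.34552734  0.28920195] 24.2
top knob start [160, 184, 17, 12, 137] [168.2 189.4]
top knob now [159, 204, 16, 12, 131] [166.6 209.7]
scene knob start [424, 240, 11, 11, 60] [428.3 245.6]
scene knob now [431, 227, 10, 12, 68] [435.2 233.3]
0.0075 [[165.5, 188.2], [172.7, 190.8]] [[431.5, 238.8], [426.8, 247.3]]
0.03 [[164.5, 200.6], [171.7, 202.6]] [[435.8, 231.3], [431.0, 240.0]]
0.038 [[164.1, 205.0], [171.3, 206.8]] [[437.3, 228.7], [432.5, 237.5]]
0.045 [[163.8, 208.8], [171.0, 210.5]] [[438.6, 226.5], [433.8, 235.3]]
handle start [350, 242, 43, 8, 325] [370.3 245.7]
handle now [195, 206, 45, 49, 570] [209.9 227.7]
mat start 474 [443.8 167.6]
mat start 545 [486.5 228.4]
mat start 444 [446.6 271. ]
scene mat start 180 [273.6 130.8]
scene mat start 219 [235.2 137.3]
scene mat start 63 [278.7 142.8]
scene mat start 291 [231.3 177.9]
scene mat now 182 [273.6 130.7]
scene mat now 219 [235.2 137.3]
scene mat now 68 [278.6 142.8]
mug changed px 0
wrench changed px 0
pad changed px 0
```

```bash
python3 - <<'E'
from h import *
t=cv2.imread("pics/h_top.png");u=np.array([.074,.9973]);M=np.array([.5113,.183])
for d in(.101,.105,.109): print(d,proj("top",[[*(M+(d-.195)*u),.06]]).round(1))
for row in range(225,236,2): print(row,t[row,215:255].max(1).tolist())
E
```

```text
0.101 [[241.  233.4]]
0.105 [[239.  233.3]]
0.109 [[237.1 233.2]]
225 [130, 130, 130, 129, 129, 131, 129, 129, 126, 128, 129, 128, 127, 128, 126, 126, 128, 129, 128, 129, 129, 129, 129, 127, 126, 127, 129, 128, 128, 128, 128, 128, 128, 128, 128, 128, 128, 129, 128, 128]
227 [38, 38, 38, 35, 63, 71, 69, 94, 104, 82, 66, 66, 80, 87, 84, 120, 135, 135, 134, 133, 132, 134, 135, 133, 131, 129, 129, 129, 129, 129, 128, 128, 129, 128, 128, 129, 128, 128, 128, 128]
229 [29, 30, 31, 30, 29, 30, 28, 28, 28, 30, 31, 29, 30, 32, 30, 29, 28, 26, 27, 27, 24, 16, 13, 18, 52, 77, 84, 116, 131, 129, 129, 128, 125, 126, 128, 128, 129, 128, 128, 129]
231 [30, 31, 31, 34, 30, 32, 32, 30, 32, 32, 34, 31, 33, 34, 33, 33, 33, 31, 32, 33, 31, 19, 12, 7, 31, 61, 80, 80, 114, 130, 129, 128, 129, 129, 128, 129, 129, 129, 129, 128]
233 [32, 32, 32, 35, 34, 34, 34, 34, 34, 33, 36, 34, 35, 35, 33, 34, 34, 35, 33, 34, 29, 19, 10, 9, 43, 75, 80, 114, 128, 127, 127, 127, 127, 128, 129, 128, 129, 128, 128, 129]
235 [98, 87, 87, 90, 90, 70, 41, 30, 21, 13, 16, 17, 26, 18, 2, 7, 9, 10, 10, 14, 14, 7, 6, 4, 50, 72, 111, 131, 129, 128, 129, 128, 126, 126, 127, 128, 128, 129, 127, 127]
```

```bash
python3 -c "
from bench import r
print(r.hand_in())"
```

```text
the job is handed in; nothing more can be done
None
```

The tray was missing a strainer, so I put one in its outer compartment, slid the tray home and pushed the catch across. I handed the job in at about 24 s of the 64 s allowed, and no verdict was reported.

**What my last checks showed**
- **Strainer and valve:** both stood upright in the tray in the last pictures I viewed, before it went into the bay. I could not see them inside the bay; no unusual forces showed on the way in.
- **Tray:** it met the back wall within 0.3 mm of the predicted place, with the push force rising to 21 N. The handle end in the top view matches a tray centre of about 109 mm inside the mouth.
- **Catch:** it came up against a hard stop at 17 N. The knob's top-view position fits 45 mm of travel; the scene view agrees to within a few mm.
- **Fittings left on the mat:** both were at their starting pixels in the scene view. The arm hid them from the top camera at that moment.
- **Mug, wrench and notepad:** no changed pixels.
- **Arm:** it was clear of everything, with no contact force.

**What disagreed:** the first grasp, at the text's height, only caught the head with the fingertips (43 mm opening read, for a 56 mm head). I reopened, went 18 mm lower and got a firm grip at 54 mm. The strainer had not visibly moved. I never settled why the fingertips seemed to sit higher than the text says.

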